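Sweep loose screw caps into the catch tray

TASK

Sweep the three loose white screw caps across the bench top with your fingertips, through the open front of the low metal catch tray, until each lies wholly inside it. Only slide them along the surface, do not pick any up; leave the petri dish and the timer where they are.

Things in the scene. Friction and masses are not known exactly. Their poses are not given: they have to be found in the camera images.
- cap_1: Loose ribbed white screw cap, a disc 27 mm in diameter and 14 mm high, lying flat on the bench (10 to 20 g, slides freely). Origin: centre of its underside, z up. The three caps are alike.
- cap_2: Loose ribbed white screw cap, a disc 27 mm in diameter and 14 mm high, lying flat on the bench (10 to 20 g, slides freely). Origin: centre of its underside, z up. The three caps are alike.
- cap_3: Loose ribbed white screw cap, a disc 27 mm in diameter and 14 mm high, lying flat on the bench (10 to 20 g, slides freely). Origin: centre of its underside, z up. The three caps are alike.
- catch_tray: Low sheet-steel tray fixed to the bench, 140 mm deep (x), 180 mm wide (y). Origin: centre of its underside. Open front at x = -70 mm; its x axis points inward from there to the back wall. Side and back walls 3 mm thick (inner faces y = +-87, x = +67 mm), 32 mm high. Floor 1.5 mm thick; a feathered ramp (x = -70 to -50 mm) leads up to it, so caps slide in without a step.
- petri_dish: Closed clear petri dish, 63 mm in diameter and 14 mm high, loose, lying among the caps. Origin: centre of its underside. Leave it alone.
- timer: White lab timer with a round knob on top, 52 x 64 mm (its x, y) and 44 mm high, loose, to the right of the caps; a low monitor and a PC tower stand behind it and the caps, so keep sweeps within about 0.54 m of the base axis until the tray is reached. Origin: centre of its underside. Leave it alone.
Not all that is in view belongs to the job. Leave any blue look-alike of the cap_3 alone.

How it is judged:
By the outcome, as a careful person would: the job done as asked, in the order asked, and still so for the second after the job is handed in, with the robot touching nothing.
It also fails if it takes over 72 s, if anything falls off the work surface, if the arm or the gripper's body presses on something with over 40 N, if the wrist force passes 120 N, or if a joint passes its speed limit or range.

ROBOT

A 7-joint arm with a two-finger parallel gripper is mounted at the origin on a cart in front of the work surface, level with it; the furniture and walls round the work are solid. World frame = base frame: x ahead of the robot, y to its left, z up, the work surface at z = 0. Lengths are in mm, angles in rad, forces in N, time in s.
With the tool pointing down it reaches from about 350 to 775 mm from the base axis. Payload 3.1 kg.
Tool frame: the origin (TCP) lies on the centre line of the jaws, within the pads' length; the fingertips stand ahead of it and the grasp point (between the pads) lies 11 mm behind it (arm.tip_reach is the y of the fingertips in the tool frame, in mm); y points along the fingers, z is the direction in which the jaws open and shut, and the axes are right-handed (so a half turn about y gives the same grasp; the last joint's range is limited). The gripper opens to 85 mm and grips with 20 to 120 N. Pads are 22 mm wide; open, the fingers measure 114 mm over their backs; the gripper's body (76 mm by 85 mm) begins 54 mm behind the grasp point. The pads swing forward as they close: fully open they stand 13 mm farther back than shut.
Start: joints at [-1.333, 0.311, 0.014, 1.512, -0.004, 1.319, -0.027], TCP at [151.862, 528.635, 239.304] pointing down, gripper open.
Joint ranges: [-2.7, 2.7], [-0.3, 1.91], [-1.27, 1.3], [0.12, 2.57], [-1.44, 4.58], [0.2, 2.03], [-3.05, 3.05]. Speed limits (rad/s): [2.79, 2.79, 3.14, 3.14, 3.14, 3.14, 3.14].

INTERFACE

Orientations are given as a rotation vector (axis times angle).
In Python, from station import arm gives the robot as it stands. The module is installed in compiled form; this text tells all that it offers.
- The arm moves only by the tool play_rows, never from a script. Its argument "increments" is a list that holds one entry, the list of rows, each a list of 4 numbers: the shift along the tool's x, y, z in units of 60 cm (1.0 is 60 cm), then the turn about the tool's y in units of 120 degrees (1.0 is 120 degrees). A call has 1 to 12 rows; each row shifts and turns the pose as measured when the row begins, along the tool's axes as they then stand; what a row does not reach is not made up. A row lasts 1/12 s, in which the tool goes at most 41.7 mm and 7.16 degrees, less where a joint would pass 70% of its speed; a pose out of reach is approached as far as the arm can. A call with a number of a shift or a turn outside -1 to 1 is refused whole. A call with a gripper value outside its range is refused whole. "grip" is the closure, from -1 (fully open) to 1 (shut), set as the call begins (left out, the last holds). The fingers move at their own pace and stop on an object; the grip force is fixed at half the most. Time passes only in rows, so rows that do not move let the fingers close. It gives the time, the measured TCP pose, the force and the opening at its end, in the units of the state.
- arm.get_state(): the state, without advancing time (a new reading comes with each control period).
- arm.grab_frame(name): name is "side" or "top"; returns a dict with "image" (480x640x3 uint8, red, green, blue), "depth" (480x640 float32, mm along the optical axis (not along the pixel's ray), 0 where there is no reading), "K" (3x3 intrinsics, pixels), "R" (3x3) and "t" (3): a world point X has camera coordinates R X + t. Camera axes: x right, y down, z forward; pixel columns grow to the right and rows downward; lengths in mm; the calibration is good to about 2 mm. A picture is of the moment at which its call begins.
- arm.job_done(): hands the job in, once; it reports no verdict.
Trained networks look in a picture, given as the dict that the camera call returned (one of the last four; its "shot" number tells which), for a name from the list of things; names that differ only in an ending like _2 or _b are one class to them, and where a whole thing is asked for, a point or a joint stands for the part that bears it (a point fixed in the world has none). Each returns a list of dicts, best first, with "conf" (0 to 1); they miss things now and then, are a little off and sometimes report something else, mostly with a low value. They report only what shows in the picture. A call takes as long as a camera call. They do not tell look-alikes from the thing itself.
- arm.look_for(name, picture): "uv" ([column, row] in pixels, amid what is visible of it).
- arm.regions_of(name, picture): "pixels" (480x640 bool, what is visible of it) and "uv" ([column, row] in pixels, amid what is visible of it).
The state is a dict: "clock": time; "qpos": joint angles; "joint_velocities": joint speeds; "effort": joint torques, N m; "tcp_pos": TCP position; "ee_rot": TCP orientation; "ft_force": force on the tool from outside, world axes, zero at the start; "ft_torque": the same for the moment, N m; "finger_gap": finger opening in mm.
Only numpy, scipy, OpenCV 4.12 (cv2) and the standard library are available. Lean on these libraries where they do the work, as an engineer would, in place of code of your own. Each camera call takes 0.05 s, during which the arm holds its last target. There are 200 camera calls.

## Working session

There is one attempt and no reset: what is moved stays moved. The work goes in short steps, Python scripts to look and compute and a tool call to move; the robot and the scene stay as the last step left them, time stands still between calls to the robot, and variables do not carry over. Pictures are saved under pics/ and viewed, on a budget of 10 in all, crops included, one or two more only if the job needs it, and the job is handed in when it is done.

Besides the shell and the picture viewer there is one more tool, called after "Call:" by a JSON object that holds its "op" and its "data", one argument or row to a line. play_rows: Moves the arm, as the interface text tells. Its arguments: {"type":"object","properties":{"increments":{"type":"array"},"grip":{"type":"number"}},"required":["increments"]}

```bash
mkdir -p pics; cat >h.py <<'E'
import numpy as np, cv2
from station import arm
from scipy.spatial.transform import Rotation as Ro
def world(f,u,v,d=None,z=None):
    K,R,t=f["K"],f["R"],np.array(f["t"]).ravel()
    r=np.linalg.inv(K)@np.array([u,v,1.0])
    if z is None: return R.T@(r*d-t)
    c=-R.T@t; w=R.T@r
    return c+w*(z-c[2])/w[2]
def cloud(f,m):
    v,u=np.nonzero(m&(f["depth"]>0)); d=f["depth"][v,u]
    P=np.linalg.inv(f["K"])@np.array([u*d,v*d,d])
    return (f["R"].T@(P-np.array(f["t"]).reshape(3,1))).T
def save(f,n): cv2.imwrite("pics/"+n,f["image"][:,:,::-1])
E
python3 - <<'E'
from h import *
s=arm.get_state(); print(s["clock"],s["tcp_pos"],s["ee_rot"],Ro.from_rotvec(s["ee_rot"]).as_matrix().round(3),s["finger_gap"],arm.tip_reach)
for n in("top","side"):
    f=arm.grab_frame(n); save(f,n+"0.png")
    for o in("cap_1","catch_tray","petri_dish","timer"):
        for r in arm.regions_of(o,f):
            P=cloud(f,r["pixels"])
            if len(P)<5: print(n,o,r["uv"],r["conf"],"nodepth");continue
            col=f["image"][r["pixels"]].mean(0).round()
            print(n,o,round(r["conf"],2),np.round(r["uv"]),"n",len(P),"med",np.median(P,0).round(),"lo",np.percentile(P,2,0).round(),"hi",np.percentile(P,98,0).round(),col)
E
```

```text
0.0 [151.68375545 527.9218195  238.21234891] [-1.56198952  0.21980754 -0.21947182] [[ 0.961 -0.001  0.276]
 [-0.276 -0.002  0.961]
 [ 0.    -1.    -0.002]] 85.2030732833081 8.0
top cap_1 0.76 [443. 283.] n 154 med [ 421. -181.   16.] lo [ 410. -192.   12.] hi [ 431. -169.   19.] [219. 220. 224.]
top cap_1 0.72 [372. 206.] n 186 med [556. -66.  15.] lo [544. -79.   3.] hi [570. -53.  18.] [ 55. 110. 187.]
top cap_1 0.68 [346. 197.] n 161 med [580. -14.  15.] lo [569. -25.   9.] hi [592.  -3.  18.] [ 56. 113. 194.]
top cap_1 0.67 [374. 255.] n 194 med [475. -49.  15.] lo [464. -62.   4.] hi [489. -37.  19.] [204. 208. 209.]
top cap_1 0.61 [322. 228.] n 171 med [523.  28.  15.] lo [512.  17.   7.] hi [536.  40.  18.] [213. 215. 218.]
top catch_tray 0.91 [200. 235.] n 8494 med [519. 252.   3.] lo [423. 160.  -0.] hi [614. 340.  34.] [204. 196. 193.]
top petri_dish 0.79 [311. 264.] n 1025 med [457.  53.  15.] lo [428.  25.   2.] hi [487.  83.  19.] [177. 186. 186.]
top petri_dish 0.19 [368. 254.] n 180 med [475. -49.  15.] lo [464. -61.   4.] hi [487. -37.  18.] [207. 210. 211.]
top timer
[... 448 characters left out ...]
 171.]
side cap_1 0.6 [334. 227.] n 243 med [521.  29.  12.] lo [511.  16.   0.] hi [535.  41.  16.] [200. 204. 198.]
side cap_1 0.51 [387. 204.] n 265 med [554. -66.  12.] lo [543. -80.  -1.] hi [576. -53.  16.] [ 37. 103. 169.]
side catch_tray 0.67 [194. 259.] n 10700 med [520. 250.   1.] lo [422. 157.  -2.] hi [616. 339.  32.] [200. 193. 187.]
side petri_dish 0.89 [329. 270.] n 1294 med [455.  54.  13.] lo [427.  25.   3.] hi [486.  82.  15.] [174. 186. 181.]
side timer 0.87 [454. 215.] n 1324 med [ 504. -161.   28.] lo [ 484. -198.   -0.] hi [ 535. -135.   43.] [191. 179. 171.]
side timer 0.39 [333. 228.] n 246 med [521.  29.  12.] lo [511.  16.   0.] hi [535.  41.  16.] [199. 203. 197.]
```

View pics/top0.png

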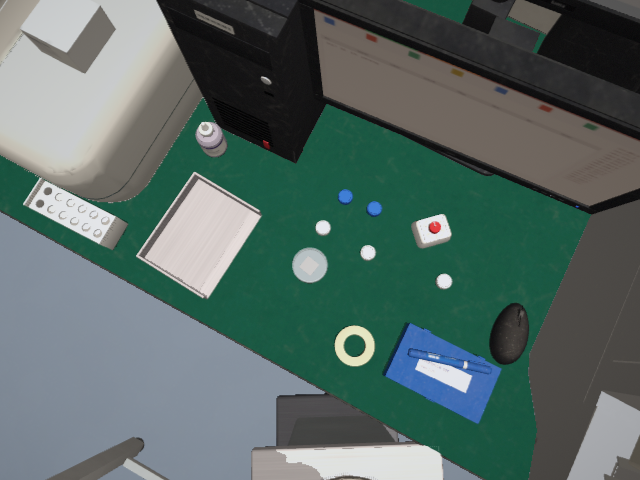

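```bash
python3 - <<'E'
from h import *
f=arm.grab_frame("top")
r=arm.regions_of("catch_tray",f)[0]
P=cloud(f,r["pixels"]); 
print(cv2.minAreaRect(P[:,:2].astype(np.float32)))
W=P[P[:,2]>22]
for lo in range(150,350,20):
    w=W[(W[:,1]>=lo)&(W[:,1]<lo+20)]; print(lo,len(w),w[:,0].round().astype(int)[:40].tolist())
r=cv2.minAreaRect(W[:,:2].astype(np.float32)); print(r,cv2.boxPoints(r))
E
```

```text
((522.1746215820312, 251.1973876953125), (158.35475158691406, 189.7638397216797), 57.23950958251953)
150 39 [574, 571, 572, 573, 569, 570, 570, 570, 568, 568, 569, 568, 568, 569, 567, 567, 566, 566, 566, 567, 564, 565, 564, 564, 564, 563, 563, 562, 563, 563, 562, 561, 560, 560, 561, 559, 559, 557, 558]
170 36 [586, 586, 584, 583, 584, 582, 581, 582, 580, 582, 581, 580, 580, 580, 580, 581, 579, 578, 578, 578, 579, 579, 576, 576, 576, 576, 576, 575, 574, 574, 574, 575, 573, 572, 572, 571]
190 37 [599, 598, 597, 598, 596, 595, 596, 595, 595, 596, 594, 594, 593, 593, 592, 592, 591, 592, 592, 593, 590, 589, 589, 589, 590, 590, 588, 588, 588, 588, 586, 586, 586, 587, 584, 585, 584]
210 35 [613, 612, 611, 609, 610, 609, 609, 607, 607, 607, 607, 609, 608, 605, 605, 605, 605, 607, 603, 603, 603, 603, 605, 601, 601, 602, 600, 601, 600, 599, 600, 601, 597, 597, 599]
230 64 [626, 625, 622, 623, 622, 621, 621, 622, 620, 621, 622, 620, 618, 618, 619, 619, 619, 617, 617, 617, 618, 619, 616, 615, 616, 615, 615, 616, 614, 613, 613, 612, 613, 612, 611, 613, 610, 610, 413, 413]
250 107 [629, 629, 629, 
[... 515 characters left out ...]
5, 565, 567, 564, 563, 563, 563, 565, 566, 562, 562, 562, 563, 564, 560, 560, 560, 561]
310 116 [547, 544, 543, 541, 541, 542, 543, 544, 540, 540, 540, 541, 542, 539, 538, 538, 540, 540, 537, 537, 536, 538, 535, 535, 535, 535, 536, 533, 532, 533, 534, 535, 531, 532, 532, 532, 533, 534, 529, 529]
330 124 [516, 516, 514, 512, 512, 510, 510, 511, 511, 508, 509, 508, 509, 511, 510, 507, 507, 507, 508, 509, 504, 505, 506, 506, 503, 503, 503, 505, 505, 502, 501, 502, 502, 503, 499, 500, 501, 501, 498, 498]
((517.4292602539062, 247.7982177734375), (141.69252014160156, 181.62779235839844), 57.10103225708008) [[402.69843 237.64001]
 [555.1985  138.98718]
 [632.1601  257.95642]
 [479.66003 356.60925]]
```

The top view shows three white caps at about (323,228), (368,253) and (444,282). The blue look-alikes are at (346,197) and (374,209), the dish at (310,265), the timer at (432,230), and the tray's open front runs from (207,297) to (260,213). Cap and tray positions fit the sizes and heights given. My plan is to push each cap in the notch between half-closed fingers, nearest the tray first.

Call:
{"op": "play_rows", "data": {
  "increments": [
    [[0.052,0,-0.042,0],[0.052,0,-0.042,0],[0.052,0,-0.042,0],[0.052,0,-0.042,0],[0.052,0,-0.042,0],[0.052,0,-0.042,0],[0.052,0,-0.042,0],[0.052,0,-0.042,0],[0.052,0,-0.042,0],[0.052,0,-0.042,0],[0.052,0,-0.042,0],[0.052,0,-0.042,0]]
  ],
  "grip": 0.6
}}

```text
clock: 1.6
tcp_pos: [433.9, 133.1, 237.0]
ee_rot: [-1.548, 0.199, -0.197]
ft_force: [1.0, 0.7, 0.1]
finger_gap: 17.3
```

```bash
cat >>h.py <<'E'
TC=np.array([517.4,247.8]); TU=np.array([.543,.84]); TV=np.array([-.84,.543])
def tray(u,v): return TC+u*TU+v*TV
def pose():
    s=arm.get_state(); M=Ro.from_rotvec(s["ee_rot"]).as_matrix()
    return np.array(s["tcp_pos"]),M,np.degrees(np.arctan2(-M[1,0],-M[0,0]))  # heading of tool -x
def rows(targets):
    """targets: list of (x,y,z,heading deg) per row -> tool rows, from the present pose"""
    p,M,h=pose(); out=[]
    for x,y,z,g in targets:
        a=np.radians(h); f=np.array([np.cos(a),np.sin(a)]); r=np.array([f[1],-f[0]])
        d=np.array([x,y])-p[:2]
        dh=(h-g+180)%360-180
        row=[round(-d@f/600,4),round((p[2]-z)/600,4),round(d@r/600,4),round(dh/120,3)]
        out.append(row)
        # where the rounded row lands
        p=np.array([*(p[:2]-600*row[0]*f+600*row[2]*r),p[2]-600*row[1]]); h=h-120*row[3]
    return out
def goto(x,y,z,g,n):
    p,M,h=pose(); dh=(g-h+180)%360-180
    return rows([(*(p+(np.array([x,y,z])-p)*k/n),h+dh*k/n) for k in range(1,n+1)])
def show(R):
    s=arm.get_state(); p,M,h=pose(); print("now",round(s["clock"],2),p.round(1),"h",round(h,1),"gap",round(s["finger_gap"],1),"F",np.round(s["ft_force"],1),"down",M[:,1].round(3))
    for i in range(0,len(R),12): print(str(R[i:i+12]).replace(" ",""))
E
python3 -c "
from h import *
show(goto(527,0,90,98,11)); print(arm.get_state()['qpos'])"
```

```text
now 1.6 [433.9 133.1 237. ] h 165.5 gap 17.3 F [1.  0.7 0.1] down [ 0.     0.014 -1.   ]
[[np.float64(0.0187),np.float64(0.0223),np.float64(-0.016),np.float64(0.051)],[np.float64(0.0203),np.float64(0.0222),np.float64(-0.0139),np.float64(0.051)],[np.float64(0.0217),np.float64(0.0223),np.float64(-0.0117),np.float64(0.051)],[np.float64(0.0228),np.float64(0.0223),np.float64(-0.0093),np.float64(0.052)],[np.float64(0.0236),np.float64(0.0223),np.float64(-0.0068),np.float64(0.051)],[np.float64(0.0243),np.float64(0.0222),np.float64(-0.0042),np.float64(0.051)],[np.float64(0.0245),np.float64(0.0223),np.float64(-0.0016),np.float64(0.051)],[np.float64(0.0246),np.float64(0.0223),np.float64(0.0011),np.float64(0.051)],[np.float64(0.0243),np.float64(0.0222),np.float64(0.0036),np.float64(0.051)],[np.float64(0.0239),np.float64(0.0223),np.float64(0.0062),np.float64(0.052)],[np.float64(0.0229),np.float64(0.0223),np.float64(0.0088),np.float64(0.051)]]
[-0.70290271  0.11112627  0.41722362  1.77629932 -0.06095042  1.26023131
  1.04877078]
```

Call:
{"op": "play_rows", "data": {
  "increments": [
    [[0.019,0.022,-0.016,0.051],[0.02,0.022,-0.014,0.051],[0.022,0.022,-0.012,0.051],[0.023,0.022,-0.009,0.051],[0.024,0.022,-0.007,0.051],[0.024,0.022,-0.004,0.051],[0.024,0.022,-0.002,0.051],[0.025,0.022,0.001,0.051],[0.024,0.022,0.004,0.051],[0.024,0.022,0.006,0.051],[0.023,0.022,0.009,0.051],[0,0,0,0]]
  ]
}}

```text
clock: 2.6
tcp_pos: [537.0, -20.2, 89.6]
ee_rot: [-1.218, 1.153, -1.161]
ft_force: [-1.1, -1.4, -0.2]
finger_gap: 16.8
```

```bash
sed -i 's/^    return out/    return [[float(x) for x in r] for r in out]/' h.py
python3 - <<'E'
from h import *
show(goto(527,-2,60,98,3)); show(goto(527,-2,14,98,5))
f=arm.grab_frame("side"); save(f,"side1.png")
E
```

```text
now 2.6 [537.  -20.2  89.6] h 93.8 gap 16.8 F [-1.1 -1.4 -0.2] down [ 0.018  0.012 -1.   ]
[[-0.0105,0.0164,-0.0049,-0.012],[-0.0105,0.0165,-0.0046,-0.011],[-0.0107,0.0164,-0.0044,-0.012]]
now 2.6 [537.  -20.2  89.6] h 93.8 gap 16.8 F [-1.1 -1.4 -0.2] down [ 0.018  0.012 -1.   ]
[[-0.0063,0.0252,-0.0029,-0.007],[-0.0063,0.0252,-0.0029,-0.007],[-0.0064,0.0252,-0.0027,-0.007],[-0.0064,0.0252,-0.0027,-0.007],[-0.0064,0.0252,-0.0026,-0.007]]
```

Call:
{"op": "play_rows", "data": {
  "increments": [
    [[-0.01,0.01,-0.005,-0.012],[-0.01,0.01,-0.005,-0.012],[-0.009,0.01,-0.004,-0.011],[0,0.018,0,0],[0,0.018,0,0],[0,0.018,0,0],[0,0.014,0,0],[0,0,0,0]]
  ]
}}

```text
clock: 3.32
tcp_pos: [526.6, 8.5, 28.4]
ee_rot: [-1.254, 1.078, -1.081]
ft_force: [-0.2, -0.2, 0.5]
finger_gap: 17.2
```

```bash
python3 - <<'E'
from h import *
show([])
f=arm.grab_frame("side"); save(f,"side2.png"); cv2.imwrite("pics/side2c.png",cv2.resize(f["image"][120:340,180:540,::-1],(720,440)))
E
```

```text
now 3.32 [526.6   8.5  28.4] h 99.6 gap 17.2 F [-0.2 -0.2  0.5] down [ 0.02   0.021 -1.   ]
```

View pics/side2c.png

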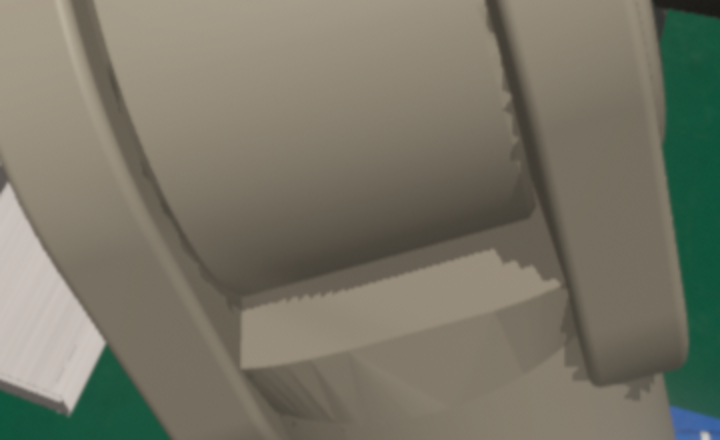

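Call:
{"op": "play_rows", "data": {
  "increments": [
    [[0.008,0,0,0.005],[0.008,0,0,0.005],[0,0,0,0],[0,0.012,0,0],[0,0.01,0,0],[0,0,0,0]]
  ]
}}

```text
clock: 3.87
tcp_pos: [531.4, -4.4, 16.1]
ee_rot: [-1.241, 1.093, -1.105]
ft_force: [-0.6, -0.2, 0.6]
finger_gap: 17.0
```

```bash
python3 - <<'E'
from h import *
show([])
f=arm.grab_frame("top"); save(f,"top2.png"); cv2.imwrite("pics/top2c.png",cv2.resize(f["image"][150:330,130:480,::-1],(700,360)))
for r in arm.regions_of("cap_1",f):
    P=cloud(f,r["pixels"]); print(round(r["conf"],2),np.median(P,0).round(),world(f,*r["uv"],z=14).round(),f["image"][r["pixels"]].mean(0).round())
E
```

```text
now 3.87 [531.4  -4.4  16.1] h 98.1 gap 17.0 F [-0.6 -0.2  0.6] down [ 0.025  0.019 -0.999]
0.6 [ 421. -181.   15.] [ 421. -182.   14.] [214. 216. 218.]
0.47 [472. -58.  15.] [468. -57.  14.] [219. 221. 223.]
```

View pics/top2c.png

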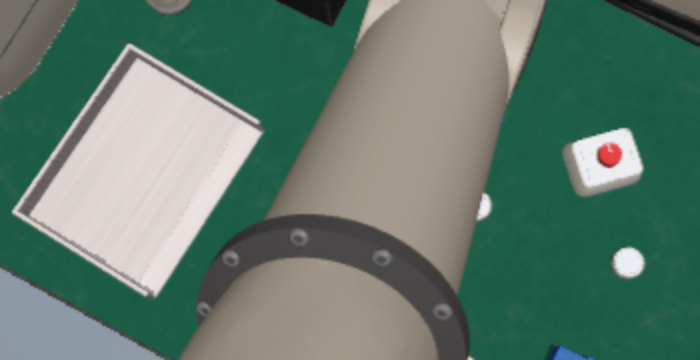

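```bash
cat >>h.py <<'E'
from scipy.interpolate import make_interp_spline
OFF=21.5
def push(way,step,n=12,z=13,end=True,k=2,gain=1.0):
    """cap way points -> n rows along the path from where the tool stands"""
    way=np.array(way,float); c=np.r_[0,np.cumsum(np.hypot(*np.diff(way,axis=0).T))]
    sp=make_interp_spline(c,way,k=k); s=np.linspace(-20,c[-1],3000)
    X=np.array([sp(max(q,0))+min(q,0)*sp(0,1)/np.linalg.norm(sp(0,1)) for q in s]); T=np.gradient(X,axis=0); T/=np.linalg.norm(T,axis=1)[:,None]
    L=np.r_[0,np.cumsum(np.hypot(*np.diff(X,axis=0).T))]; C=X-OFF*T
    H=np.degrees(np.unwrap(np.arctan2(T[:,1],T[:,0])))
    p,M,h=pose(); i=np.argmin(np.hypot(*(C-p[:2]).T))
    e=C[i]-p[:2]; tg=[]
    for j in range(1,n+1):
        l=min(L[i]+j*step,L[-1]); w=min(1,j/4)
        x=[np.interp(l,L,C[:,0]),np.interp(l,L,C[:,1])]
        g=np.interp(l,L,H); g=h+((g-h+180)%360-180)*min(1,j/4)
        q=np.array(x)-e*(1-w); tg.append((*q,p[2]+(z-p[2])*w,g))
    print("off path",np.hypot(*e).round(1),"head err",round(H[i]-h,1),"left",(L[-1]-L[i]).round(),"max r",np.hypot(*X.T).max().round())
    show(rows(tg)); print("end",np.round(tg[-1],1))
A=[(523,28),(520,70),(513,115),tray(-85,-46),tray(-50,-46),tray(0,-46),tray(38,-46)]
E
python3 - <<'E'
from h import *
print(np.round(A)); push(A,9)
E
```

```text
[[523.  28.]
 [520.  70.]
 [513. 115.]
 [510. 151.]
 [529. 181.]
 [556. 223.]
 [577. 255.]]
off path 7.8 head err -6.5 left 259.0 max r 630.0
now 3.97 [531.7  -4.4  16.8] h 98.1 gap 16.7 F [ 0.1  0.3 -0.1] down [ 0.026  0.019 -0.999]
[[-0.0153,0.0016,-0.0015,0.014],[-0.0152,0.0015,-0.0016,0.01],[-0.0151,0.0016,-0.0019,0.005],[-0.0152,0.0016,-0.0024,0.001],[-0.015,-0.0,0.0005,-0.009],[-0.015,-0.0,0.0005,-0.009],[-0.015,-0.0,0.0006,-0.009],[-0.015,-0.0,0.0005,-0.009],[-0.015,-0.0,0.0004,-0.005],[-0.015,-0.0,0.0001,-0.003],[-0.015,-0.0,0.0002,-0.004],[-0.015,-0.0,0.0002,-0.003]]
end [515.3 103.   13.  100.6]
```

Call:
{"op": "play_rows", "data": {
  "increments": [
    [[0,0.003,-0.006,0.01],[0,0.003,-0.005,0.01],[0,0,0,0],[-0.006,0,0,0],[-0.01,0,0,0],[-0.013,0,0,0],[-0.013,0,0,-0.005],[-0.013,0,0,-0.005],[-0.013,0,0,-0.005],[-0.013,0,0,-0.005]]
  ]
}}

```text
clock: 4.8
tcp_pos: [519.3, 47.7, 14.1]
ee_rot: [-1.239, 1.093, -1.106]
ft_force: [-0.3, 0.3, -0.0]
finger_gap: 17.0
```

```bash
python3 - <<'E'
from h import *
push(A,9)
f=arm.grab_frame("top");print([world(f,*r["uv"],z=14).round()[:2] for r in arm.look_for("cap_1",f)])
f=arm.grab_frame("side");print([world(f,*r["uv"],z=10).round()[:2] for r in arm.look_for("cap_1",f)])
E
```

```text
off path 3.2 head err -1.6 left 206.0 max r 630.0
now 4.8 [519.3  47.7  14.1] h 98.1 gap 17.0 F [-0.3  0.3 -0. ] down [ 0.027  0.019 -0.999]
[[-0.0149,0.0004,0.0023,0.001],[-0.0149,0.0005,0.0019,-0.003],[-0.0149,0.0004,0.0017,-0.007],[-0.0149,0.0005,0.0014,-0.006],[-0.015,-0.0,0.0002,-0.003],[-0.015,-0.0,0.0002,-0.003],[-0.015,-0.0,0.0002,-0.003],[-0.0153,-0.0,-0.0046,0.072],[-0.0159,-0.0,-0.0066,0.113],[-0.0159,-0.0,-0.0069,0.118],[-0.0157,-0.0,-0.006,0.103],[-0.015,-0.0,0.0,0.002]]
end [509.3 155.6  13.   51.9]
[array([474., -54.]), array([576., -22.]), array([557., -64.]), array([ 421., -185.])]
[array([ 415., -181.])]
```

```bash
python3 - <<'E'
s=open('h.py').read()
a=s.index("    sp=make_interp"); b=s.index("T=np.gradient")
s=s[:a]+"""    d=(way[1]-way[0]); w0=way[0]-30*d/np.hypot(*d); W=np.vstack([w0,way]); c=np.r_[0,np.cumsum(np.hypot(*np.diff(W,axis=0).T))]
    q=np.arange(0,c[-1],.5); X=gaussian_filter1d(np.c_[np.interp(q,c,W[:,0]),np.interp(q,c,W[:,1])],2*sig,axis=0,mode="nearest")[5:-5]; """+s[b:]
s=s.replace("k=2,gain=1.0","sig=18").replace("from scipy.interpolate import make_interp_spline","from scipy.ndimage import gaussian_filter1d")
s=s[:s.index("A=[(")]+"A=[(521,28),(510,145),tray(40,-46)]\n"
open('h.py','w').write(s)
E
python3 - <<'E'
from h import *
push(A,9)
E
```

```text
off path 0.3 head err -2.6 left 197.0 max r 625.0
now 5.0 [519.4  46.6  14.1] h 98.0 gap 17.0 F [ 1.1  0.  -0.1] down [ 0.028  0.019 -0.999]
[[-0.0149,0.0004,0.0006,0.005],[-0.0149,0.0005,0.0005,0.006],[-0.0149,0.0004,0.0002,0.006],[-0.015,0.0005,-0.0,0.008],[-0.015,-0.0,-0.0005,0.007],[-0.015,-0.0,-0.0011,0.018],[-0.0151,-0.0,-0.0022,0.036],[-0.0152,-0.0,-0.0033,0.056],[-0.0153,-0.0,-0.0039,0.066],[-0.0152,-0.0,-0.0033,0.056],[-0.0151,-0.0,-0.0021,0.035],[-0.015,-0.0,-0.001,0.018]]
end [516.3 154.1  13.   59.9]
```

Call:
{"op": "play_rows", "data": {
  "increments": [
    [[-0.013,0.001,0,0.005],[-0.014,0.001,0,0.006],[-0.014,0,0,0.006],[-0.014,0,0,0.008],[-0.014,0,0,0.007],[-0.014,0,-0.001,0.018],[-0.014,0,-0.002,0.036],[-0.013,0,-0.003,0.05]]
  ]
}}

```text
clock: 5.67
tcp_pos: [511.6, 109.2, 14.1]
ee_rot: [-1.088, 1.323, -1.336]
ft_force: [0.8, 0.6, -0.4]
finger_gap: 16.7
```

```bash
python3 - <<'E'
from h import *
push(A,9)
f=arm.grab_frame("top");print([world(f,*r["uv"],z=14).round()[:2] for r in arm.look_for("cap_1",f)]);save(f,"top3.png")
f=arm.grab_frame("side");print([world(f,*r["uv"],z=10).round()[:2] for r in arm.look_for("cap_1",f)])
E
```

```text
off path 0.2 head err 7.6 left 134.0 max r 625.0
now 5.67 [511.6 109.2  14.1] h 80.0 gap 16.7 F [ 0.8  0.6 -0.4] down [ 0.029  0.015 -0.999]
[[-0.0147,0.0005,-0.0053,-0.002],[-0.0152,0.0004,-0.004,0.031],[-0.0155,0.0005,-0.0022,0.057],[-0.0152,0.0004,-0.0011,0.064],[-0.015,0.0,-0.0011,0.018],[-0.015,0.0,-0.0004,0.007],[-0.015,0.0,-0.0001,0.002],[-0.015,0.0,-0.0,0.001],[-0.015,0.0,-0.0,-0.0],[-0.015,0.0,-0.0001,-0.0],[-0.015,0.0,0.0,-0.0],[-0.015,0.0,0.0,-0.0]]
end [548.5 208.3  13.   58.7]
[array([557., -70.]), array([ 423., -180.]), array([580., -11.]), array([474., -53.])]
[array([555., -65.]), array([578., -17.]), array([473., -47.])]
```

Call:
{"op": "play_rows", "data": {
  "increments": [
    [[-0.012,0.001,-0.004,0],[-0.014,0.001,-0.003,0.03],[-0.014,0,-0.002,0.05],[-0.015,0,-0.001,0.05],[-0.015,0,-0.001,0.018],[-0.015,0,0,0.007],[-0.015,0,0,0.002],[-0.015,0,0,0.001],[-0.015,0,0,0],[-0.015,0,0,0]]
  ]
}}

```text
clock: 6.7
tcp_pos: [539.6, 186.9, 14.8]
ee_rot: [-0.887, 1.567, -1.573]
ft_force: [0.4, 0.6, 0.7]
finger_gap: 16.7
```

```bash
python3 - <<'E'
from h import *
push(A,9)
f=arm.grab_frame("top");print([world(f,*r["uv"],z=14).round()[:2] for r in arm.look_for("cap_1",f)]);save(f,"top4.png")
f=arm.grab_frame("side");print([world(f,*r["uv"],z=10).round()[:2] for r in arm.look_for("cap_1",f)]);save(f,"side4.png")
E
```

```text
off path 3.6 head err -1.7 left 49.0 max r 625.0
now 6.7 [539.6 186.9  14.8] h 60.4 gap 16.7 F [0.4 0.6 0.7] down [ 0.028  0.012 -1.   ]
[[-0.0149,0.0007,-0.001,0.004],[-0.015,0.0008,-0.0012,0.003],[-0.0149,0.0007,-0.0012,0.004],[-0.0149,0.0008,-0.0014,0.003],[-0.015,-0.0,0.0,0.0],[-0.0067,-0.0,0.0,0.0],[0.0,-0.0,0.0,0.0],[0.0,-0.0,0.0,0.0],[0.0,-0.0,0.0,0.0],[0.0,-0.0,0.0,0.0],[0.0,-0.0,0.0,0.0],[0.0,-0.0,0.0,0.0]]
end [562.  230.4  13.   58.7]
[array([558., -67.]), array([ 419., -184.]), array([580., -13.])]
[array([ 422., -182.]), array([578., -18.]), array([474., -47.]), array([556., -66.])]
```

View pics/side4.png

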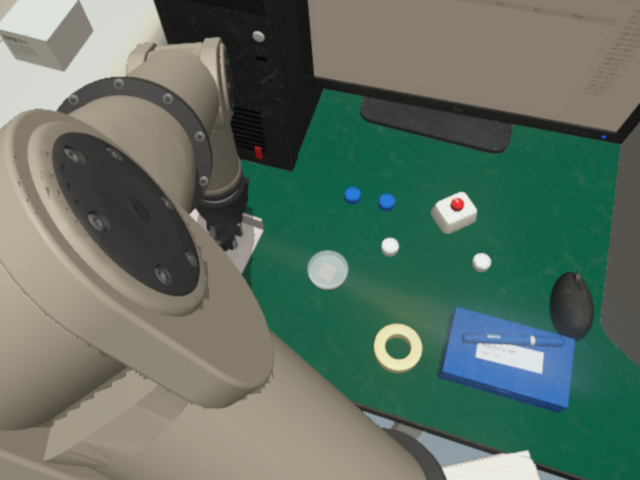

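The side view shows cap A gone from its start at (334,227) and travelling at the gripper near the tray mouth at (230,235). The dish at (328,270), the timer at (454,212) and the two blue caps are unmoved.

Call:
{"op": "play_rows", "data": {
  "increments": [
    [[-0.012,0.001,-0.001,0.004],[-0.013,0.001,-0.001,0.003],[-0.013,0,-0.001,0.004],[-0.013,0,-0.001,0.003],[-0.01,0,0,0],[-0.006,0,0,0],[0,0,0,0],[0.008,0,0,0],[0.008,-0.01,0,0],[0,-0.04,0,0],[0,-0.04,0,0],[0,-0.04,0,0]]
  ]
}}

```text
clock: 7.9
tcp_pos: [545.0, 210.5, 88.4]
ee_rot: [-0.882, 1.599, -1.603]
ft_force: [0.1, 0.3, 0.9]
finger_gap: 17.1
```

```bash
cat >>h.py <<'E'
Bp=[(475,-49),(520,20),(519,75),tray(-85,0),tray(35,0)]
def caps(f,z=14):
    for r in arm.look_for("cap_1",f):
        w=world(f,*r["uv"],z=z)[:2]; d=w-TC; print("cap",round(r["conf"],2),w.round(),"tray uv",np.round([d@TU,d@TV]))
E
python3 - <<'E'
from h import *
show([])
for n in("top","side"):
    f=arm.grab_frame(n);caps(f);save(f,n+"5.png")
a=np.array(Bp[0]);d=np.array(Bp[1])-a;d=d/np.hypot(*d);st=a-31*d; print(st,np.degrees(np.arctan2(d[1],d[0])))
show(goto(*st,90,56,14))
E
```

```text
now 7.9 [545.  210.5  88.4] h 58.3 gap 17.1 F [0.1 0.3 0.9] down [ 0.012  0.004 -1.   ]
cap 0.7 [ 424. -180.] tray uv [-411. -154.]
cap 0.64 [576. -12.] tray uv [-187. -190.]
cap 0.43 [557. -68.] tray uv [-244. -205.]
cap 0.81 [471. -51.] tray uv [-276. -123.]
cap 0.81 [549. -68.] tray uv [-248. -198.]
cap 0.71 [ 418. -180.] tray uv [-414. -148.]
cap 0.52 [574. -16.] tray uv [-191. -191.]
cap 0.47 [567. 236.] tray uv [ 18. -48.]
[458.0656988 -74.9659285] 56.88865803962798
now 8.1 [546.6 211.5  88.9] h 58.3 gap 16.8 F [-0.3 -0.1 -0.4] down [ 0.015  0.006 -1.   ]
[[0.0346,-0.0001,0.0089,0.001],[0.0345,-0.0002,0.009,0.002],[0.0345,-0.0001,0.0092,0.001],[0.0345,-0.0001,0.0092,0.002],[0.0344,-0.0001,0.0094,0.001],[0.0344,-0.0002,0.0094,0.001],[0.0344,-0.0001,0.0095,0.002],[0.0344,-0.0001,0.0097,0.001],[0.0343,-0.0002,0.0097,0.001],[0.0343,-0.0001,0.0098,0.002],[0.0343,-0.0001,0.01,0.001],[0.0343,-0.0001,0.01,0.002]]
[[0.0342,-0.0002,0.0101,0.001],[0.0342,-0.0001,0.0103,0.001]]
```

Call:
{"op": "play_rows", "data": {
  "increments": [
    [[0.03,0,0.009,0.001],[0.05,0,0.013,0.002],[0.055,0,0.015,0.002],[0.055,0,0.015,0.002],[0.055,0,0.016,0.002],[0.055,0,0.016,0.002],[0.055,0,0.016,0.002],[0.05,0,0.015,0.002],[0.035,0,0.01,0.002],[0.02,0,0.005,0.002],[0.01,0,0.003,0.001],[0,0,0,0]]
  ]
}}

```text
clock: 9.1
tcp_pos: [443.0, -78.9, 73.0]
ee_rot: [-0.874, 1.645, -1.622]
ft_force: [-0.6, -0.1, 0.0]
finger_gap: 17.1
```

```bash
python3 - <<'E'
from h import *
show(goto(458,-75,30,56.5,6))
f=arm.grab_frame("side");caps(f,12)
f=arm.grab_frame("top");caps(f)
E
```

```text
now 9.1 [443.  -78.9  73. ] h 56.0 gap 17.1 F [-0.6 -0.1  0. ] down [-0.011  0.008 -1.   ]
[[-0.0032,0.0119,0.0029,-0.001],[-0.0033,0.012,0.0028,-0.0],[-0.0032,0.0119,0.0029,-0.001],[-0.0032,0.0119,0.0029,-0.001],[-0.0032,0.012,0.0028,-0.001],[-0.0033,0.0119,0.0029,-0.0]]
cap 0.59 [581. -15.] tray uv [-186. -196.]
cap 0.57 [560. -68.] tray uv [-242. -207.]
cap 0.55 [574. 240.] tray uv [ 24. -52.]
cap 0.22 [457.  52.] tray uv [-197.  -56.]
```

Call:
{"op": "play_rows", "data": {
  "increments": [
    [[-0.005,0.01,0.006,0],[-0.007,0.015,0.006,0],[-0.004,0.015,0.005,0],[0,0.015,0,0],[0,0.014,0,0],[0,0.012,0,0],[0,0.01,0,0],[0,0.006,0,0],[0,0,0,0]]
  ]
}}

```text
clock: 10.05
tcp_pos: [462.5, -67.2, 8.4]
ee_rot: [-0.883, 1.634, -1.608]
ft_force: [-3.0, 2.3, 13.9]
finger_gap: 17.2
```

```bash
python3 - <<'E'
from h import *
push(Bp,9)
E
```

```text
off path 0.5 head err -0.1 left 353.0 max r 596.0
now 10.05 [462.5 -67.2   8.4] h 57.0 gap 17.2 F [-3.   2.3 13.9] down [-0.01  0.01 -1.  ]
[[-0.015,-0.0019,0.0002,0.0],[-0.015,-0.0019,0.0003,0.0],[-0.015,-0.002,0.0002,0.0],[-0.015,-0.0019,0.0003,-0.001],[-0.015,0.0,0.0002,-0.003],[-0.015,0.0,0.0006,-0.01],[-0.015,0.0,0.0014,-0.023],[-0.0152,0.0,0.0025,-0.04],[-0.0152,0.0,0.0034,-0.057],[-0.0152,0.0,0.0035,-0.06],[-0.0152,0.0,0.0028,-0.048],[-0.0151,0.0,0.002,-0.035]]
end [519.1  25.3  13.   90.2]
```

Call:
{"op": "play_rows", "data": {
  "increments": [
    [[0,-0.005,0,0],[0,-0.003,0,0],[-0.008,0,0,0],[-0.012,0,0,0],[-0.014,0,0,0],[-0.014,0,0,-0.003],[-0.014,0,0,-0.006],[-0.014,0,0.001,-0.015],[-0.014,0,0.002,-0.025]]
  ]
}}

```text
clock: 10.8
tcp_pos: [494.1, -18.8, 12.6]
ee_rot: [-0.954, 1.562, -1.533]
ft_force: [0.6, -0.1, -0.4]
finger_gap: 16.9
```

```bash
python3 - <<'E'
from h import *
push(Bp,9)
f=arm.grab_frame("side");caps(f,12)
f=arm.grab_frame("top");caps(f)
E
```

```text
off path 1.1 head err -3.5 left 295.0 max r 596.0
now 10.8 [494.1 -18.8  12.6] h 63.1 gap 16.9 F [ 0.6 -0.1 -0.4] down [-0.012  0.011 -1.   ]
[[-0.0149,-0.0002,0.0032,-0.0],[-0.0152,-0.0002,0.0034,-0.025],[-0.0154,-0.0001,0.0032,-0.058],[-0.0153,-0.0002,0.0029,-0.084],[-0.0152,-0.0,0.0024,-0.041],[-0.015,-0.0,0.0018,-0.031],[-0.0151,-0.0,0.0018,-0.031],[-0.0151,-0.0,0.0023,-0.037],[-0.0151,-0.0,0.0025,-0.042],[-0.0151,-0.0,0.0022,-0.037],[-0.015,-0.0,0.0015,-0.026],[-0.0151,-0.0,0.0008,-0.014]]
end [514.6  83.1  13.  114.2]
cap 0.75 [ 416. -179.] tray uv [-414. -146.]
cap 0.71 [ 417. -184.] tray uv [-417. -150.]
cap 0.63 [574. 239.] tray uv [ 23. -52.]
cap 0.29 [ 510. -167.] tray uv [-352. -219.]
```

Call:
{"op": "play_rows", "data": {
  "increments": [
    [[-0.012,0,0.003,-0.005],[-0.014,0,0.003,-0.03],[-0.014,0,0.003,-0.05],[-0.014,0,0.003,-0.055],[-0.014,0,0.003,-0.05],[-0.014,0,0.002,-0.035],[-0.014,0,0.002,-0.03]]
  ]
}}

```text
clock: 11.58
tcp_pos: [519.2, 28.3, 12.6]
ee_rot: [-1.247, 1.169, -1.144]
ft_force: [0.0, -0.1, -0.5]
finger_gap: 17.3
```

```bash
python3 - <<'E'
from h import *
push(Bp,9)
f=arm.grab_frame("side");caps(f,12); cv2.imwrite("pics/side6.png",f["image"][:,:,::-1])
E
```

```text
off path 0.3 head err -2.8 left 243.0 max r 596.0
now 11.58 [519.2  28.3  12.6] h 94.1 gap 17.3 F [ 0.  -0.1 -0.5] down [-0.014  0.006 -1.   ]
[[-0.0149,-0.0002,0.0026,-0.002],[-0.015,-0.0001,0.0022,-0.019],[-0.0152,-0.0002,0.0019,-0.042],[-0.0151,-0.0001,0.0016,-0.06],[-0.015,-0.0,0.0016,-0.027],[-0.015,-0.0,0.0009,-0.016],[-0.015,-0.0,0.0004,-0.006],[-0.015,-0.0,0.0001,-0.003],[-0.015,-0.0,0.0001,-0.0],[-0.015,-0.0,-0.0001,0.001],[-0.015,-0.0,-0.0004,0.006],[-0.015,-0.0,-0.001,0.016]]
end [491.9 130.8  13.  112.3]
cap 0.8 [ 418. -179.] tray uv [-413. -149.]
```

View pics/side6.png

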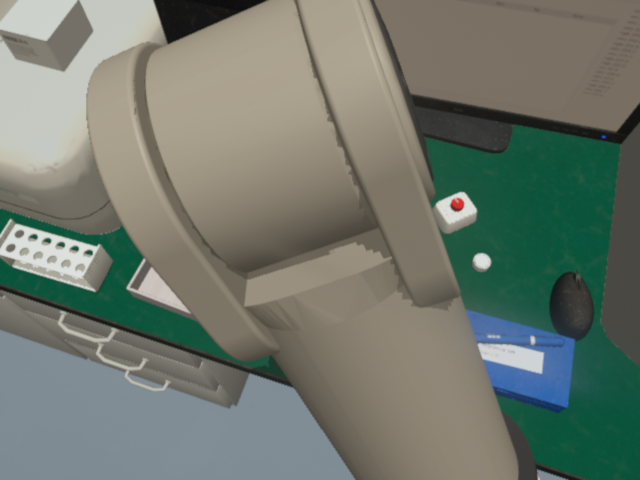

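Call:
{"op": "play_rows", "data": {
  "increments": [
    [[-0.012,0,0.002,-0.005],[-0.014,0,0.002,-0.02],[-0.014,0,0.002,-0.04],[-0.014,0,0.002,-0.05],[-0.014,0,0.001,-0.03],[-0.014,0,0.001,-0.016],[-0.014,0,0,-0.006],[-0.014,0,0,0]]
  ]
}}

```text
clock: 12.35
tcp_pos: [508.1, 93.9, 12.9]
ee_rot: [-1.387, 0.898, -0.876]
ft_force: [0.0, -0.1, 0.1]
finger_gap: 16.5
```

```bash
python3 - <<'E'
from h import *
push(Bp,9)
f=arm.grab_frame("side");caps(f,12)
f=arm.grab_frame("top");caps(f)
print([world(f,*r["uv"],z=14).round() for r in arm.look_for("petri_dish",f)])
E
```

```text
off path 1.8 head err 0.3 left 175.0 max r 596.0
now 12.35 [508.1  93.9  12.9] h 114.7 gap 16.5 F [ 0.  -0.1  0.1] down [-0.014  0.004 -1.   ]
[[-0.0149,-0.0,0.0007,-0.001],[-0.015,-0.0001,0.0006,-0.001],[-0.0149,0.0,0.0005,0.002],[-0.015,-0.0,0.0001,0.009],[-0.015,-0.0,-0.0016,0.027],[-0.0152,-0.0,-0.0035,0.057],[-0.0157,-0.0,-0.006,0.099],[-0.0159,-0.0,-0.0069,0.118],[-0.0156,-0.0,-0.0052,0.089],[-0.0151,-0.0,-0.0027,0.049],[-0.0151,-0.0,-0.0013,0.021],[-0.015,-0.0,-0.0004,0.008]]
end [483.6 195.2  13.   57.5]
cap 0.57 [ 416. -177.] tray uv [-412. -145.]
cap 0.68 [582. -13.] tray uv [-184. -196.]
cap 0.6 [ 418. -183.] tray uv [-416. -150.]
cap 0.53 [558. -65.] tray uv [-241. -204.]
[array([457.,  49.,  14.])]
```

```bash
python3 - <<'E'
from h import *
push(Bp,6,n=20,sig=26)
E
```

```text
off path 1.1 head err -0.8 left 171.0 max r 593.0
now 12.6 [508.6  92.8  13. ] h 114.6 gap 16.8 F [ 0.1 -0.4 -0.8] down [-0.013  0.003 -1.   ]
[[-0.0101,0.0,0.0008,0.001],[-0.01,0.0,0.0005,0.001],[-0.0101,0.0,0.0004,0.003],[-0.0101,0.0001,0.0001,0.008],[-0.01,-0.0,-0.0006,0.009],[-0.01,-0.0,-0.001,0.016],[-0.01,-0.0,-0.0015,0.022],[-0.0101,-0.0,-0.002,0.031],[-0.0101,-0.0,-0.0026,0.04],[-0.0102,-0.0,-0.0032,0.049],[-0.0102,-0.0,-0.0035,0.054],[-0.0102,-0.0,-0.0035,0.055]]
[[-0.0102,-0.0,-0.0032,0.05],[-0.0101,-0.0,-0.0027,0.041],[-0.0101,-0.0,-0.002,0.032],[-0.01,-0.0,-0.0015,0.023],[-0.01,-0.0,-0.001,0.016],[-0.01,-0.0,-0.0007,0.011],[-0.01,-0.0,-0.0004,0.007],[-0.01,-0.0,-0.0003,0.005]]
end [491.  206.3  13.   57.8]
```

Call:
{"op": "play_rows", "data": {
  "increments": [
    [[-0.009,0,0,0.001],[-0.01,0,0,0.001],[-0.01,0,0,0.003],[-0.01,0,0,0.008],[-0.01,0,-0.001,0.009],[-0.01,0,-0.001,0.016],[-0.01,0,-0.0015,0.022],[-0.01,0,-0.002,0.031],[-0.01,0,-0.0025,0.04],[-0.01,0,-0.003,0.049],[-0.01,0,-0.0035,0.054]]
  ]
}}

```text
clock: 13.52
tcp_pos: [477.8, 154.7, 13.9]
ee_rot: [-1.172, 1.287, -1.269]
ft_force: [0.4, -0.4, 0.0]
finger_gap: 16.8
```

```bash
python3 - <<'E'
from h import *
push(Bp,6,n=16,sig=26)
f=arm.grab_frame("side");caps(f,12);save(f,"side7.png")
f=arm.grab_frame("top");caps(f);save(f,"top7.png")
E
```

```text
off path 1.8 head err 0.4 left 103.0 max r 593.0
now 13.52 [477.8 154.7  13.9] h 84.7 gap 16.8 F [ 0.4 -0.4  0. ] down [-0.013  0.002 -1.   ]
[[-0.0104,0.0004,-0.0029,0.013],[-0.0107,0.0003,-0.0016,0.036],[-0.0106,0.0004,-0.0007,0.055],[-0.0106,0.0003,-0.0006,0.064],[-0.01,0.0,-0.0014,0.022],[-0.01,0.0,-0.001,0.015],[-0.0101,0.0,-0.0006,0.01],[-0.01,0.0,-0.0004,0.006],[-0.01,0.0,-0.0003,0.004],[-0.01,0.0,-0.0001,0.002],[-0.01,0.0,-0.0001,0.002],[-0.01,0.0,-0.0001,0.0]]
[[-0.01,0.0,0.0,0.001],[-0.01,0.0,0.0,-0.0],[-0.01,0.0,-0.0,0.0],[-0.01,0.0,-0.0,0.0]]
end [514.1 242.8  13.   57.1]
cap 0.78 [579. -12.] tray uv [-185. -192.]
cap 0.69 [ 423. -177.] tray uv [-408. -151.]
cap 0.48 [ 508. -165.] tray uv [-352. -217.]
cap 0.58 [557. -64.] tray uv [-240. -203.]
cap 0.58 [578. -16.] tray uv [-188. -194.]
cap 0.45 [ 420. -177.] tray uv [-410. -149.]
```

Call:
{"op": "play_rows", "data": {
  "increments": [
    [[-0.009,0,-0.002,0.013],[-0.01,0,-0.0015,0.036],[-0.01,0,-0.001,0.05],[-0.01,0,-0.001,0.05],[-0.01,0,-0.0015,0.025],[-0.01,0,-0.001,0.015],[-0.01,0,-0.0005,0.01],[-0.01,0,0,0.005],[-0.01,0,0,0.003],[-0.01,0,0,0.002],[-0.01,0,0,0],[-0.01,0,0,0]]
  ]
}}

```text
clock: 14.72
tcp_pos: [503.8, 214.7, 14.5]
ee_rot: [-0.918, 1.598, -1.589]
ft_force: [-0.5, 0.1, 1.0]
finger_gap: 16.9
```

```bash
python3 - <<'E'
from h import *
push(Bp,7,n=8,sig=26)
f=arm.grab_frame("side");caps(f,12);save(f,"side8.png")
f=arm.grab_frame("top");caps(f);save(f,"top8.png")
E
```

```text
off path 6.5 head err -2.1 left 37.0 max r 593.0
now 14.72 [503.8 214.7  14.5] h 59.4 gap 16.9 F [-0.5  0.1  1. ] down [-0.011 -0.001 -1.   ]
[[-0.0117,0.0006,-0.0023,0.005],[-0.0117,0.0006,-0.0024,0.004],[-0.0117,0.0007,-0.0025,0.005],[-0.0116,0.0006,-0.0025,0.005],[-0.0117,-0.0,-0.0,0.0],[-0.0027,-0.0,-0.0,0.0],[-0.0,-0.0,-0.0,0.0],[-0.0,-0.0,-0.0,0.0]]
end [518.1 248.9  13.   57.1]
cap 0.67 [580. -17.] tray uv [-189. -196.]
cap 0.64 [ 415. -177.] tray uv [-412. -145.]
cap 0.47 [550. -69.] tray uv [-249. -199.]
cap 0.63 [582. -17.] tray uv [-187. -199.]
cap 0.6 [ 418. -182.] tray uv [-415. -150.]
cap 0.45 [559. -64.] tray uv [-239. -204.]
```

View pics/side8.png

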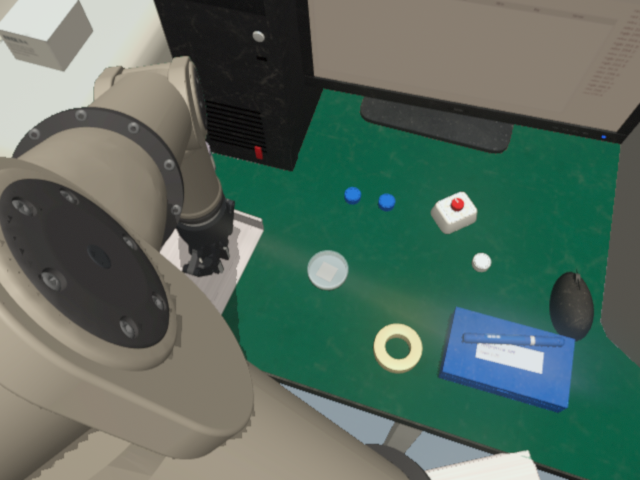

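Call:
{"op": "play_rows", "data": {
  "increments": [
    [[-0.01,0,-0.002,0.005],[-0.011,0,-0.002,0.005],[-0.011,0,-0.002,0.005],[-0.009,0,-0.001,0.003],[-0.005,0,0,0],[0,0,0,0],[0.008,0,0,0],[0.008,-0.01,0,0],[0,-0.04,0,0],[0,-0.04,0,0],[0,-0.04,0,0],[0,0,0,0]]
  ]
}}

```text
clock: 15.92
tcp_pos: [507.1, 229.6, 94.1]
ee_rot: [-0.898, 1.631, -1.624]
ft_force: [0.1, -1.2, 0.9]
finger_gap: 17.0
```

```bash
cat >>h.py <<'E'
Cp=[(420,-181),(475,-50),(521,20),(520,78),tray(-88,38),tray(30,38)]
E
python3 - <<'E'
from h import *
for n in("top","side"):
    f=arm.grab_frame(n);caps(f)
a=np.array(Cp[0]);d=np.array(Cp[1])-a;d=d/np.hypot(*d);st=a-33*d; g=np.degrees(np.arctan2(d[1],d[0]));print(st,g)
show(goto(*st,100,g,14))
E
```

```text
cap 0.76 [560. -65.] tray uv [-240. -205.]
cap 0.71 [ 419. -182.] tray uv [-414. -150.]
cap 0.68 [580. -16.] tray uv [-187. -196.]
cap 0.38 [524. 248.] tray uv [ 3. -5.]
cap 0.67 [ 418. -181.] tray uv [-414. -149.]
cap 0.67 [518. 261.] tray uv [12.  7.]
cap 0.56 [550. -71.] tray uv [-250. -201.]
cap 0.56 [579. -19.] tray uv [-190. -197.]
[ 407.22527691 -211.42706772] 67.22503045111357
now 16.12 [503.  229.5  88.6] h 56.9 gap 17.3 F [ 0.4  0.  -0.7] down [-0.028 -0.009 -1.   ]
[[0.0502,-0.0014,0.0192,-0.006],[0.0504,-0.0013,0.0185,-0.006],[0.0507,-0.0014,0.0179,-0.007],[0.0509,-0.0013,0.0171,-0.006],[0.0511,-0.0014,0.0165,-0.006],[0.0513,-0.0014,0.0159,-0.006],[0.0515,-0.0013,0.0152,-0.006],[0.0517,-0.0014,0.0146,-0.006],[0.0519,-0.0013,0.0139,-0.007],[0.0521,-0.0014,0.0131,-0.006],[0.0522,-0.0013,0.0125,-0.006],[0.0524,-0.0014,0.0119,-0.006]]
[[0.0526,-0.0014,0.0112,-0.006],[0.0527,-0.0013,0.0105,-0.006]]
```

Call:
{"op": "play_rows", "data": {
  "increments": [
    [[0.04,-0.003,0.016,-0.006],[0.055,-0.003,0.02,-0.006],[0.055,-0.003,0.02,-0.007],[0.055,-0.003,0.018,-0.006],[0.055,-0.003,0.018,-0.006],[0.055,-0.003,0.017,-0.006],[0.055,-0.003,0.016,-0.006],[0.055,-0.003,0.015,-0.006],[0.055,-0.002,0.015,-0.007],[0.05,-0.002,0.013,-0.006],[0.04,-0.002,0.01,-0.006],[0.02,0,0.005,0]]
  ]
}}

```text
clock: 17.12
tcp_pos: [413.7, -141.3, 100.1]
ee_rot: [-1.04, 1.537, -1.5]
ft_force: [0.4, -1.0, 0.1]
finger_gap: 17.2
```

```bash
python3 - <<'E'
from h import *
show(goto(407,-212,60,67.2,6))
for n in("top","side"):
    f=arm.grab_frame(n);caps(f)
E
```

```text
now 17.12 [ 413.7 -141.3  100.1] h 66.4 gap 17.2 F [ 0.4 -1.   0.1] down [-0.054 -0.011 -0.998]
[[0.0187,0.0111,0.0061,-0.001],[0.0188,0.0112,0.0061,-0.001],[0.0187,0.0111,0.0061,-0.001],[0.0188,0.0112,0.006,-0.001],[0.0188,0.0111,0.006,-0.001],[0.0188,0.0112,0.0059,-0.001]]
cap 0.68 [522. 253.] tray uv [ 7. -1.]
cap 0.59 [578. -14.] tray uv [-187. -193.]
cap 0.52 [559. -68.] tray uv [-242. -207.]
cap 0.47 [565. 248.] tray uv [ 26. -40.]
cap 0.76 [565. 241.] tray uv [ 20. -44.]
cap 0.52 [522. 259.] tray uv [12.  2.]
```

Call:
{"op": "play_rows", "data": {
  "increments": [
    [[0.02,0,0.007,-0.001],[0.027,0,0.009,-0.001],[0.027,0.005,0.009,-0.001],[0.02,0.01,0.007,-0.001],[0.01,0.015,0.004,0],[0,0.015,0,0],[0,0.01,0,0],[0,0,0,0]]
  ]
}}

```text
clock: 17.98
tcp_pos: [412.9, -187.5, 60.9]
ee_rot: [-1.065, 1.519, -1.457]
ft_force: [-0.2, 0.6, 0.3]
finger_gap: 17.3
```

```bash
python3 - <<'E'
from h import *
show(goto(407,-212,14,67.2,6))
for n in("top","side"):
    f=arm.grab_frame(n);caps(f)
E
```

```text
now 17.98 [ 412.9 -187.5   60.9] h 68.8 gap 17.3 F [-0.2  0.6  0.3] down [-0.061 -0.    -0.998]
[[0.0069,0.013,0.0009,0.002],[0.007,0.013,0.001,0.003],[0.0069,0.013,0.001,0.002],[0.0069,0.0131,0.001,0.002],[0.0069,0.013,0.0011,0.002],[0.0069,0.013,0.0011,0.003]]
cap 0.75 [561. -63.] tray uv [-238. -205.]
cap 0.69 [581. -18.] tray uv [-189. -198.]
cap 0.56 [573. 244.] tray uv [ 27. -49.]
cap 0.53 [521. 252.] tray uv [ 5. -1.]
cap 0.45 [ 423. -179.] tray uv [-410. -152.]
cap 0.73 [573. 240.] tray uv [ 24. -51.]
cap 0.64 [520. 262.] tray uv [13.  5.]
```

Call:
{"op": "play_rows", "data": {
  "increments": [
    [[0.012,0,0.002,0.002],[0.018,0,0.002,0.003],[0.014,0,0.002,0.003],[0,0,0,0]]
  ]
}}

```text
clock: 18.52
tcp_pos: [408.6, -217.2, 64.5]
ee_rot: [-1.051, 1.524, -1.474]
ft_force: [-0.1, 0.1, 0.3]
finger_gap: 17.0
```

```bash
python3 - <<'E'
from h import *
show(goto(407,-212,14,67.2,6)); print(np.round(arm.get_state()["qpos"],2))
E
```

```text
now 18.52 [ 408.6 -217.2   64.5] h 67.9 gap 17.0 F [-0.1  0.1  0.3] down [-0.055 -0.003 -0.999]
[[-0.0012,0.014,-0.0009,0.001],[-0.0011,0.0141,-0.001,0.001],[-0.0012,0.014,-0.0009,0.001],[-0.0011,0.014,-0.001,0.001],[-0.0012,0.0141,-0.0009,0.001],[-0.0011,0.014,-0.001,0.001]]
[-0.24  0.47  0.87  1.96 -0.39  0.96  0.44]
```

Call:
{"op": "play_rows", "data": {
  "increments": [
    [[0,0.014,0,0],[0,0.018,0,0],[0,0.018,0,0],[0,0.014,0,0],[0,0.01,0,0],[0,0.004,0,0],[0,0,0,0]]
  ]
}}

```text
clock: 19.1
tcp_pos: [404.2, -217.7, 11.8]
ee_rot: [-1.05, 1.529, -1.474]
ft_force: [0.5, 0.0, 0.2]
finger_gap: 17.4
```

```bash
python3 - <<'E'
from h import *
push(Cp,9)
for n in("top","side"):
    f=arm.grab_frame(n);caps(f)
    if n=="top": cv2.imwrite("pics/top9.png",cv2.resize(f["image"][180:400,300:560,::-1],None,fx=2,fy=2))
E
```

```text
off path 0.3 head err -0.5 left 544.0 max r 574.0
now 19.1 [ 404.2 -217.7   11.8] h 67.7 gap 17.4 F [0.5 0.  0.2] down [-0.057 -0.001 -0.998]
[[-0.015,-0.0005,0.0003,0.001],[-0.015,-0.0005,0.0002,0.001],[-0.015,-0.0005,0.0002,0.001],[-0.015,-0.0005,0.0002,0.001],[-0.015,-0.0,-0.0,0.0],[-0.015,-0.0,-0.0,0.0],[-0.015,-0.0,-0.0,0.0],[-0.015,-0.0,-0.0,0.0],[-0.015,-0.0,-0.0,0.0],[-0.015,-0.0,-0.0,0.0],[-0.015,-0.0,-0.0,0.0],[-0.015,-0.0,-0.0,0.0]]
end [ 446.3 -118.3   13.    67.2]
cap 0.64 [523. 257.] tray uv [11. -0.]
cap 0.61 [ 426. -178.] tray uv [-408. -154.]
cap 0.6 [572. 244.] tray uv [ 26. -48.]
cap 0.5 [558. -69.] tray uv [-244. -206.]
cap 0.44 [579. -15.] tray uv [-187. -195.]
cap 0.79 [523. 262.] tray uv [15.  3.]
cap 0.79 [578. -15.] tray uv [-188. -194.]
cap 0.77 [569. 239.] tray uv [ 21. -48.]
```

View pics/top9.png

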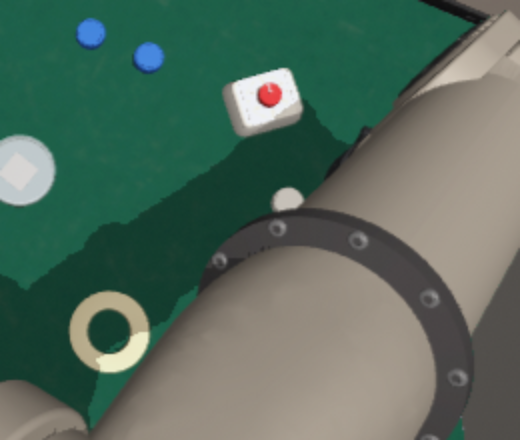

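Call:
{"op": "play_rows", "data": {
  "increments": [
    [[-0.01,-0.001,0,0.001],[-0.013,-0.001,0,0.001],[-0.014,-0.001,0,0.001],[-0.014,-0.001,0,0.001],[-0.014,0,0,0],[-0.014,0,0,0],[-0.014,0,0,0],[-0.014,0,0,0],[-0.014,0,0,0]]
  ]
}}

```text
clock: 20.05
tcp_pos: [438.3, -145.0, 16.0]
ee_rot: [-1.039, 1.528, -1.484]
ft_force: [0.2, 0.1, 1.0]
finger_gap: 17.1
```

```bash
python3 - <<'E'
from h import *
push(Cp,9)
for n in("top","side"):
    f=arm.grab_frame(n);caps(f)
E
```

```text
off path 3.0 head err 0.0 left 464.0 max r 574.0
now 20.05 [ 438.3 -145.    16. ] h 67.2 gap 17.1 F [0.2 0.1 1. ] down [-0.049 -0.003 -0.999]
[[-0.0149,0.0012,-0.0012,-0.0],[-0.0149,0.0013,-0.0013,-0.0],[-0.0149,0.0012,-0.0012,0.0],[-0.0149,0.0012,-0.0013,0.0],[-0.015,0.0,-0.0,0.002],[-0.015,0.0,-0.0003,0.004],[-0.015,0.0,-0.0005,0.008],[-0.015,0.0,-0.0008,0.014],[-0.015,0.0,-0.001,0.017],[-0.0151,0.0,-0.001,0.017],[-0.015,0.0,-0.0008,0.012],[-0.015,0.0,-0.0004,0.008]]
end [478.6 -45.1  13.   57.4]
cap 0.69 [568. 244.] tray uv [ 24. -45.]
cap 0.66 [579. -18.] tray uv [-190. -196.]
cap 0.54 [521. 256.] tray uv [9. 1.]
cap 0.54 [557. -66.] tray uv [-242. -204.]
cap 0.83 [523. 263.] tray uv [15.  4.]
cap 0.58 [567. 240.] tray uv [ 20. -46.]
```

Call:
{"op": "play_rows", "data": {
  "increments": [
    [[-0.012,0.0015,-0.001,0],[-0.014,0.0015,-0.001,0],[-0.014,0.001,-0.001,0],[-0.014,0.001,-0.001,0],[-0.014,0,0,0.002],[-0.014,0,0,0.004],[-0.014,0,-0.0005,0.008],[-0.014,0,-0.001,0.014],[-0.014,0,-0.001,0.017],[-0.014,0,-0.001,0.017],[-0.014,0,-0.001,0.01]]
  ]
}}

```text
clock: 21.17
tcp_pos: [472.9, -54.6, 10.2]
ee_rot: [-0.938, 1.641, -1.603]
ft_force: [-0.1, -0.1, -0.1]
finger_gap: 17.1
```

```bash
python3 - <<'E'
from h import *
push(Cp,8)
for n in("top","side"):
    f=arm.grab_frame(n);caps(f)
E
```

```text
off path 0.2 head err 0.8 left 367.0 max r 574.0
now 21.17 [472.9 -54.6  10.2] h 57.8 gap 17.1 F [-0.1 -0.1 -0.1] down [-0.05  -0.004 -0.999]
[[-0.0133,-0.0012,-0.0006,0.0],[-0.0133,-0.0012,-0.0001,0.003],[-0.0133,-0.0011,0.0002,0.002],[-0.0133,-0.0012,0.0004,-0.002],[-0.0134,-0.0,0.0006,-0.011],[-0.0133,-0.0,0.0014,-0.022],[-0.0135,-0.0,0.0023,-0.037],[-0.0135,-0.0,0.0031,-0.05],[-0.0135,-0.0,0.0033,-0.054],[-0.0135,-0.0,0.0028,-0.047],[-0.0134,-0.0,0.0021,-0.035],[-0.0134,-0.0,0.0017,-0.028]]
end [520.6  29.   13.   91.6]
cap 0.61 [574. 239.] tray uv [ 23. -52.]
cap 0.55 [524. 252.] tray uv [ 7. -3.]
```

Call:
{"op": "play_rows", "data": {
  "increments": [
    [[-0.011,-0.0015,0,0],[-0.013,-0.0015,0,0.001],[-0.013,-0.001,0,0],[-0.013,-0.001,0.0005,-0.002],[-0.013,-0.0005,0.001,-0.011],[-0.013,-0.0005,0.0015,-0.022],[-0.013,-0.0005,0.0025,-0.037],[-0.013,-0.0005,0.003,-0.048]]
  ]
}}

```text
clock: 22.03
tcp_pos: [510.1, -3.4, 12.7]
ee_rot: [-1.1, 1.458, -1.414]
ft_force: [-0.1, 0.3, 0.3]
finger_gap: 17.1
```

```bash
python3 - <<'E'
from h import *
push(Cp,8)
for n in("top","side"):
    f=arm.grab_frame(n);caps(f)
E
```

```text
off path 1.6 head err -2.0 left 304.0 max r 574.0
now 22.03 [510.1  -3.4  12.7] h 72.9 gap 17.1 F [-0.1  0.3  0.3] down [-0.051 -0.006 -0.999]
[[-0.0135,-0.0001,0.0032,-0.009],[-0.0138,-0.0001,0.0015,-0.034],[-0.0138,-0.0002,0.0003,-0.049],[-0.0137,-0.0001,0.0003,-0.059],[-0.0134,0.0,0.0018,-0.029],[-0.0134,0.0,0.0023,-0.038],[-0.0135,0.0,0.003,-0.049],[-0.0136,0.0,0.0033,-0.054],[-0.0135,0.0,0.0029,-0.048],[-0.0134,0.0,0.002,-0.033],[-0.0133,0.0,0.0011,-0.02],[-0.0134,0.0,0.0006,-0.009]]
end [510.8  90.5  13.  124.6]
cap 0.77 [574. 244.] tray uv [ 27. -50.]
cap 0.7 [521. 257.] tray uv [9. 2.]
cap 0.6 [554. -68.] tray uv [-245. -202.]
```

Call:
{"op": "play_rows", "data": {
  "increments": [
    [[-0.012,0,0.003,-0.01],[-0.013,0,0.002,-0.034],[-0.013,0,0.001,-0.045],[-0.013,0,0.001,-0.05],[-0.013,0,0.002,-0.033],[-0.013,0,0.002,-0.036],[-0.013,0,0.003,-0.045]]
  ]
}}

```text
clock: 22.82
tcp_pos: [522.7, 44.7, 11.3]
ee_rot: [-1.354, 1.071, -1.013]
ft_force: [0.4, -0.6, 0.7]
finger_gap: 17.2
```

```bash
python3 - <<'E'
from h import *
push(Cp,7,sig=22)
for n in("top","side"):
    f=arm.grab_frame(n);caps(f)
E
```

```text
off path 1.0 head err -2.7 left 252.0 max r 572.0
now 22.82 [522.7  44.7  11.3] h 103.4 gap 17.2 F [ 0.4 -0.6  0.7] down [-0.053 -0.011 -0.999]
[[-0.0118,-0.0007,0.0026,-0.004],[-0.0119,-0.0007,0.0018,-0.024],[-0.0121,-0.0007,0.0013,-0.042],[-0.012,-0.0007,0.001,-0.054],[-0.0117,0.0,0.0014,-0.023],[-0.0117,0.0,0.0009,-0.016],[-0.0116,0.0,0.0006,-0.009],[-0.0117,0.0,0.0003,-0.005],[-0.0117,0.0,0.0002,-0.003],[-0.0116,0.0,0.0001,-0.001],[-0.0117,0.0,-0.0,-0.001],[-0.0117,0.0,-0.0,0.0]]
end [489.5 121.1  13.  125.2]
cap 0.67 [560. -65.] tray uv [-239. -206.]
cap 0.58 [581. -11.] tray uv [-183. -194.]
cap 0.51 [520. 260.] tray uv [12.  4.]
```

Call:
{"op": "play_rows", "data": {
  "increments": [
    [[-0.011,-0.001,0.002,-0.004],[-0.0115,-0.001,0.002,-0.024],[-0.0115,-0.001,0.0015,-0.04],[-0.0115,-0.0005,0.001,-0.045],[-0.0115,0,0.0015,-0.026],[-0.0115,0,0.001,-0.018],[-0.0115,0,0.0005,-0.01],[-0.0115,0,0.0005,-0.005],[-0.0115,0,0,-0.003]]
  ]
}}

```text
clock: 23.77
tcp_pos: [502.0, 98.4, 13.8]
ee_rot: [-1.473, 0.801, -0.737]
ft_force: [0.5, -0.2, 0.3]
finger_gap: 17.3
```

```bash
python3 - <<'E'
from h import *
push(Cp,6,n=24,sig=26)
f=arm.grab_frame("top");caps(f)
f=arm.grab_frame("side");caps(f);save(f,"side10.png")
E
```

```text
off path 2.4 head err 0.5 left 190.0 max r 571.0
now 23.77 [502.   98.4  13.8] h 123.8 gap 17.3 F [ 0.5 -0.2  0.3] down [-0.053 -0.017 -0.998]
[[-0.0101,0.0003,0.0011,-0.002],[-0.0101,0.0004,0.001,-0.003],[-0.01,0.0003,0.001,-0.003],[-0.0101,0.0004,0.0009,-0.002],[-0.01,-0.0,-0.0001,0.001],[-0.01,-0.0,-0.0001,0.003],[-0.01,-0.0,-0.0003,0.004],[-0.01,-0.0,-0.0005,0.008],[-0.01,-0.0,-0.0008,0.011],[-0.01,-0.0,-0.0012,0.018],[-0.0101,-0.0,-0.0017,0.026],[-0.0101,-0.0,-0.0024,0.038]]
[[-0.0101,-0.0,-0.0032,0.05],[-0.0103,-0.0,-0.0041,0.063],[-0.0104,-0.0,-0.0046,0.071],[-0.0103,-0.0,-0.0044,0.069],[-0.0103,-0.0,-0.0038,0.059],[-0.0101,-0.0,-0.003,0.046],[-0.0101,-0.0,-0.0021,0.034],[-0.01,-0.0,-0.0015,0.023],[-0.0101,-0.0,-0.001,0.016],[-0.01,-0.0,-0.0007,0.01],[-0.01,-0.0,-0.0004,0.007],[-0.01,-0.0,-0.0002,0.004]]
end [458.8 226.5  13.   57.7]
cap 0.73 [580. -14.] tray uv [-187. -195.]
cap 0.72 [557. -65.] tray uv [-241. -203.]
cap 0.46 [485. 111.] tray uv [-132.  -47.]
```

View pics/side10.png

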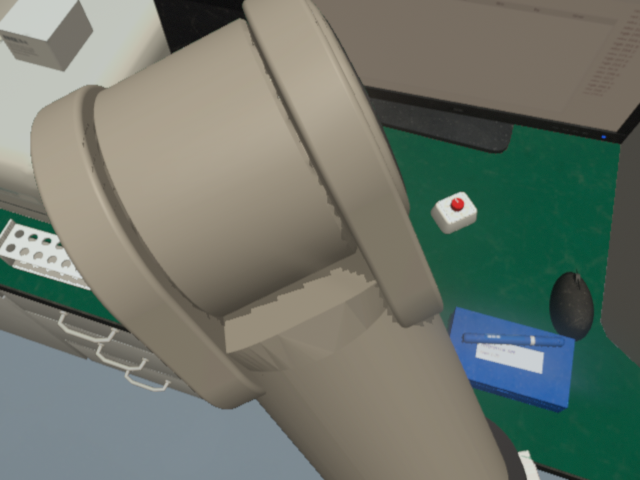

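The side view shows C's start at (482,262) is now empty, with the timer unmoved. The top camera reports a cap about 5–7 mm from where the notch should hold it, so C is in tow.

Call:
{"op": "play_rows", "data": {
  "increments": [
    [[-0.009,0,0.001,-0.002],[-0.01,0,0.001,-0.002],[-0.01,0,0.001,-0.002],[-0.01,0,0.0005,0],[-0.01,0,0,0.001],[-0.01,0,0,0.003],[-0.01,0,0,0.004],[-0.01,0,-0.0005,0.008],[-0.01,0,-0.001,0.011],[-0.01,0,-0.001,0.018],[-0.01,0,-0.0015,0.026]]
  ]
}}

```text
clock: 24.88
tcp_pos: [463.6, 156.3, 15.0]
ee_rot: [-1.431, 0.91, -0.854]
ft_force: [0.7, -0.7, -0.6]
finger_gap: 17.1
```

```bash
python3 - <<'E'
from h import *
push(Cp,5,n=24,sig=26)
f=arm.grab_frame("top");caps(f)
E
```

```text
off path 0.8 head err -1.0 left 122.0 max r 571.0
now 24.88 [463.6 156.3  15. ] h 115.4 gap 17.1 F [ 0.7 -0.7 -0.6] down [-0.052 -0.018 -0.998]
[[-0.0084,0.0009,-0.0025,0.011],[-0.0085,0.0008,-0.0027,0.033],[-0.0087,0.0009,-0.0031,0.062],[-0.0087,0.0008,-0.0035,0.094],[-0.0086,0.0,-0.0039,0.059],[-0.0086,0.0,-0.0035,0.054],[-0.0084,0.0,-0.003,0.045],[-0.0085,0.0,-0.0024,0.036],[-0.0083,0.0,-0.0018,0.027],[-0.0084,0.0,-0.0013,0.02],[-0.0084,0.0,-0.001,0.014],[-0.0083,0.0,-0.0006,0.011]]
[[-0.0083,0.0,-0.0005,0.007],[-0.0084,0.0,-0.0003,0.005],[-0.0083,0.0,-0.0002,0.003],[-0.0083,0.0,-0.0002,0.002],[-0.0084,0.0,-0.0001,0.001],[-0.0083,0.0,-0.0,0.001],[-0.0083,0.0,-0.0,0.0],[-0.0084,0.0,-0.0001,0.0],[-0.0083,0.0,0.0,0.0],[-0.0083,0.0,0.0,0.0],[-0.0084,0.0,0.0,0.0],[-0.0083,0.0,0.0001,0.0]]
end [482.9 264.5  13.   57.1]
cap 0.77 [561. -65.] tray uv [-239. -207.]
cap 0.63 [446. 176.] tray uv [-99.  22.]
```

Call:
{"op": "play_rows", "data": {
  "increments": [
    [[-0.007,0.001,-0.0025,0.012],[-0.008,0.0005,-0.003,0.033],[-0.008,0.0005,-0.003,0.05],[-0.008,0.0005,-0.0035,0.055],[-0.008,0,-0.0035,0.055],[-0.008,0,-0.0035,0.054],[-0.008,0,-0.003,0.05],[-0.008,0,-0.0025,0.045],[-0.008,0,-0.002,0.035],[-0.008,0,-0.001,0.025],[-0.008,0,-0.001,0.015]]
  ]
}}

```text
clock: 25.9
tcp_pos: [446.8, 204.1, 14.3]
ee_rot: [-0.996, 1.578, -1.563]
ft_force: [-0.2, -0.8, -0.3]
finger_gap: 17.0
```

```bash
python3 - <<'E'
from h import *
push(Cp,6,n=12,sig=26)
f=arm.grab_frame("top");caps(f);save(f,"top11.png")
f=arm.grab_frame("side");caps(f)
E
```

```text
off path 0.7 head err 0.3 left 72.0 max r 571.0
now 25.9 [446.8 204.1  14.3] h 62.2 gap 17.0 F [-0.2 -0.8 -0.3] down [-0.049 -0.02  -0.999]
[[-0.0101,0.0005,-0.0009,0.004],[-0.0101,0.0006,-0.0002,0.009],[-0.0102,0.0005,0.0001,0.012],[-0.0101,0.0005,0.0002,0.012],[-0.01,0.0,-0.0002,0.003],[-0.01,0.0,-0.0001,0.001],[-0.01,0.0,-0.0,0.001],[-0.01,0.0,-0.0001,0.0],[-0.01,0.0,0.0,0.0],[-0.01,0.0,0.0,0.001],[-0.01,0.0,0.0,-0.0],[-0.0094,0.0,0.0,-0.0]]
end [483.8 265.8  13.   57.1]
cap 0.58 [558. -69.] tray uv [-244. -206.]
cap 0.43 [578. -15.] tray uv [-188. -194.]
cap 0.55 [550. -66.] tray uv [-246. -198.]
```

View pics/top11.png

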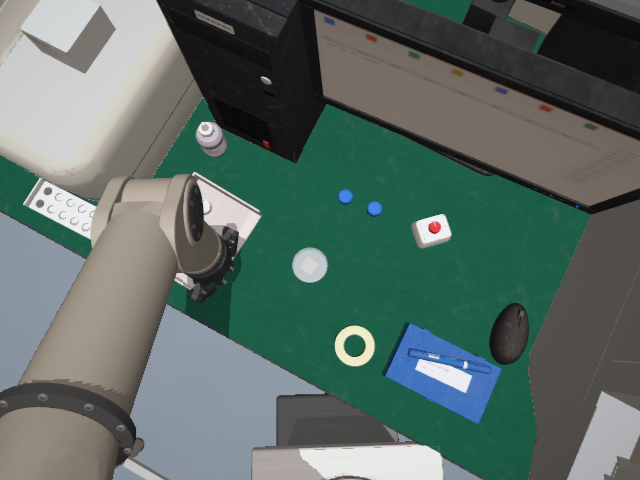

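The top view shows no white caps left on the bench. C is under the gripper at the tray mouth near (210,270), and the dish, timer and blue caps are in place.

Call:
{"op": "play_rows", "data": {
  "increments": [
    [[-0.009,0,-0.001,0.005],[-0.01,0,0,0.009],[-0.01,0,0,0.012],[-0.01,0,0,0.01],[-0.01,0,0,0.003],[-0.01,0,0,0],[-0.01,0,0,0],[-0.01,0,0,0],[-0.009,0,0,0],[-0.006,0,0,0],[-0.003,0,0,0],[0,0,0,0]]
  ]
}}

```text
clock: 27.1
tcp_pos: [479.8, 257.6, 11.6]
ee_rot: [-0.94, 1.636, -1.623]
ft_force: [0.4, 0.3, -1.0]
finger_gap: 17.1
```

Call:
{"op": "play_rows", "data": {
  "increments": [
    [[0.008,0,0,0],[0.008,-0.01,0,0],[0,-0.04,0,0],[0,-0.05,0,0],[0,-0.05,0,0],[0.04,-0.04,0,0],[0.05,-0.02,0,0],[0.05,0,0,0],[0.05,0,0,0],[0.05,0,0,0],[0.03,0,0,0],[0,0,0,0]]
  ]
}}

```text
clock: 28.1
tcp_pos: [384.9, 101.8, 151.9]
ee_rot: [-0.941, 1.649, -1.623]
ft_force: [-0.4, -0.2, 0.1]
finger_gap: 17.2
```

```bash
python3 - <<'E'
from h import *
show([])
for n in("top","side"):
    f=arm.grab_frame(n);caps(f);save(f,n+"12.png")
    for o in("petri_dish","timer"): print(o,[np.median(cloud(f,r["pixels"]),0).round() for r in arm.regions_of(o,f)[:1]])
E
```

```text
now 28.1 [384.9 101.8 151.9] h 57.0 gap 17.2 F [-0.4 -0.2  0.1] down [-0.058 -0.016 -0.998]
cap 0.46 [555. -66.] tray uv [-243. -202.]
petri_dish [array([456.,  50.,  15.])]
timer [array([ 508., -161.,   32.])]
cap 0.81 [520. 261.] tray uv [12.  5.]
cap 0.6 [570. 239.] tray uv [ 21. -49.]
cap 0.54 [488. 276.] tray uv [ 8. 40.]
petri_dish []
timer []
```

View pics/top12.png

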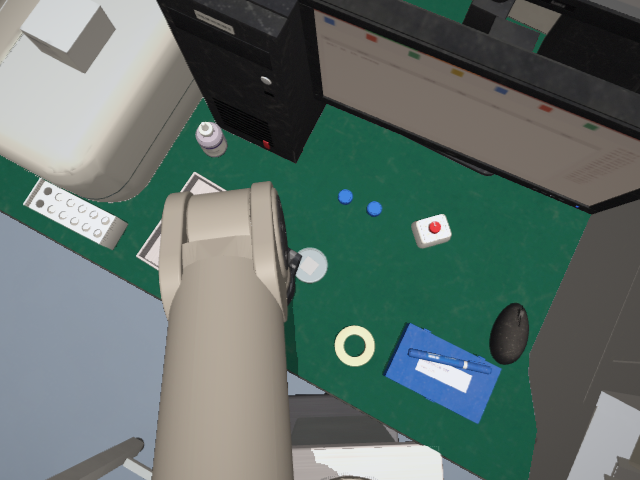

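Three caps read inside the tray and the gripper is clear, touching nothing. The dish at (311,264) and the timer at (432,230) are at their starting pixels, so I'm handing in.

```bash
python3 - <<'E'
from h import *
print(arm.job_done())
E
```

```text
the job is handed in; nothing more can be done
None
```

All three white caps are inside the catch tray, and I handed the job in at about 28 s. I slid them along the bench one at a time, held in the notch between the half-closed fingertips, without lifting any.

- **Caps:** the last side view puts them, in the tray's x, y frame, at about (12, 5), (21, −49) and (8, 40) mm. That is well clear of the front edge and the walls.
- **Dish and timer:** the timer reads the same as at the start. The dish's median y came out 3 mm lower in the last top view, where the gripper partly hid it, but its place in the picture was unchanged. The side camera found neither at the end, so these checks rest on the top view.
- **Blue caps:** both show at their starting places in the last top picture, though the network reported only one of them there.
- **Contact:** the fingertips touched the bench once while coming down behind the second cap, with about 14 N on the wrist.
- **Not seen:** the arm hid the caps from both cameras for much of each sweep. I steered then by the measured arm pose and the occasional cap sighting. The last top view also hid the tray, so the final cap positions come from the side camera alone, although earlier top views agreed for the first two caps.

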